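Hang the washed bangle on the bent drying rail

ROBOT

A 6-joint arm with a two-finger parallel gripper is mounted at the origin on the work surface. World frame = base frame: x ahead of the robot, y to its left, z up, the work surface at z = 0. Lengths are in mm, angles in rad, forces in N, time in s.
With the tool pointing down it reaches from about 275 to 750 mm from the base axis. Payload 10.2 kg.
Tool frame: the origin (TCP) lies between the finger pads; the fingertips stand 22 mm ahead of it and the grasp point (between the pads) lies 3 mm ahead of it (ctrl.nose_length is the distance from the TCP to the fingertips, in mm); y points along the fingers, z is the direction in which the jaws open and shut, and the axes are right-handed (so a half turn about y gives the same grasp; the last joint's range is limited). The gripper opens to 85 mm and grips with 20 to 120 N. Pads are 22 mm wide; open, the fingers measure 114 mm over their backs; the gripper's body (76 mm by 85 mm) begins 54 mm behind the grasp point. The pads swing forward as they close: fully open they stand 13 mm farther back than shut.
Start: joints at [1.109, 0.313, 1.498, -0, 1.331, -0.223], TCP at [124.195, 510.105, 253.294] pointing down, gripper open.
Joint ranges: [-2.94, 2.94], [-0.97, 2.17], [0.19, 2.56], [-1.23, 4.37], [0.02, 3.11], [-2.88, 2.88]. Speed limits (rad/s): [2.39, 2.39, 3.01, 3.14, 3.14, 3.14].

INTERFACE

Orientations are given as a unit quaternion [w, x, y, z].
In Python, from rig import ctrl, eyes, models gives the robot as it stands.
- The arm moves only by the shell command python3 -m crank 'ROWS' [FORCE]. ROWS is JSON, a list of rows, each an object with "dp": the shift along the tool's x, y, z in mm, a list of three; "roll": the turn about the tool's y in rad; "gripper": the closure in counts, from 0 (fully open) to 255 (shut). A call has 1 to 10 rows; each row is the pose to reach, as a shift and turn from the pose commanded when the call began, along the tool's axes at that moment; what a row does not reach only later rows make up. A row lasts 1/12 s, in which the tool goes at most 41.7 mm and 7.16 degrees, less where a joint would pass 70% of its speed; a pose out of reach is approached as far as the arm can. A call with a gripper value outside its range is refused whole. The fingers move at their own pace and stop on an object; FORCE is the grip in N (left out, the last holds). Time passes only in rows, so rows that repeat a pose let the fingers close. It gives the time, the measured TCP pose, the force and the opening at its end, in the units of the state.
- ctrl.sense(): the state, without advancing time (a new reading comes with each control period).
- eyes.capture(name): name is "scene" or "top" or "wrist"; returns a dict with "color" (480x640x3 uint8, red, green, blue), "fx", "fy", "cx", "cy" (pixels), "distortion" ([k1, k2, p1, p2, k3] as OpenCV has them; the pictures are not rectified), "R" (3x3) and "t" (3): a world point X has camera coordinates R X + t. Camera axes: x right, y down, z forward; pixel columns grow to the right and rows downward; lengths in mm; the calibration is good to about 2 mm. A picture is of the moment at which its call begins. There is no depth.
- ctrl.finish_job(): hands the job in, once; it reports no verdict.
Trained networks look in a picture, given as the dict that the camera call returned (one of the last four; its "shot" number tells which), for a name from the list of things; names that differ only in an ending like _2 or _b are one class to them, and where a whole thing is asked for, a point or a joint stands for the part that bears it (a point fixed in the world has none). Each returns a list of dicts, best first, with "confidence" (0 to 1); they miss things now and then, are a little off and sometimes report something else, mostly with a low value. They report only what shows in the picture. A call takes as long as a camera call.
- models.spot_in(picture, label): "extent" ([centre column, centre row, width, height] in pixels, round what is visible of it).
- models.spot_point(picture, label): "centre" ([column, row] in pixels: a listed point, or the origin of a listed thing).
The state is a dict: "time_s": time; "joints": joint angles; "dq": joint speeds; "tau": joint torques, N m; "eef_pos": TCP position; "ee_rot": TCP orientation; "force": force on the tool from outside, world axes, zero at the start; "wrist_torque": the same for the moment, N m; "grip_width": opening from 0.0 (shut) to 1.0 (fully open).
Only numpy, scipy, OpenCV 4.12 (cv2) and the standard library are available. Lean on these libraries where they do the work, as an engineer would, in place of code of your own. Each camera call takes 0.05 s, during which the arm holds its last target. There are 200 camera calls.

TASK

The white stone bangle standing in the slotted wooden stand has been washed and must drip dry. Lift it out, thread it over the open upturned end of the bent metal drying rail, slide it along the rod round both corners without forcing it, and leave it hanging by itself on the last straight run, fully home against the clamp collar and square to the rod. Do not let the bangle fall, and leave the other things on the bench where they are.

Things in the scene. Friction and masses are not known exactly. Their poses are not given: they have to be found in the camera images.
- bangle: white polished stone bangle: a plain ring, outside diameter 70 mm, hole 54 mm, 18 mm wide along its axis, about 85 g. Origin at the ring's centre; x is its axis. It starts upright in the stand, axis level, centre 46 mm above the bench, and can be pinched across its outside diameter at centre height (69 mm there) or across its 18 mm width at the top
- stand: small fixed wooden stand, left or right of the rail: 72 mm (x) by 54 mm (y), 38 mm high, with a 22 mm wide slot along y between two cheeks 46 mm long. The slot floor is 12 mm up. The bangle stands in the slot with its axis along the stand's x and overhangs the stand's ends in y. Origin in the middle of the underside, z up
- rail: fixed drying rail: a bent round bright metal rod, 10 mm thick, level at 160 mm (its centre line) above the bench, carried only by a post 65 mm beyond the collar; nothing stands above the rod. Under it a 145 by 300 mm base plate with a drip tray up to 34 mm high. Origin on the bench, z up. First run along +x, then a diagonal 45 degrees towards -y, last run along -y to the collar
- rail_tip (a point): centre of the 16 mm ball at the rail's open end, at (-105, 60, 173) mm in the rail's frame; a ring is threaded on here, moving along the rail's +x. From the ball the rod drops 13 mm over the first 25 mm, then runs level
- rail_corner1 (a point): where the centre lines of the first run and the diagonal meet, at (-10, 60, 160) mm in the rail's frame; a 45 degree bend of 22 mm radius cuts just inside this point
- rail_corner2 (a point): where the centre lines of the diagonal and the last run meet, at (45, 5, 160) mm in the rail's frame; a 45 degree bend of 22 mm radius cuts just inside this point
- rail_stop (a point): on the rod's centre line at the near face of the clamp collar, a 30 mm disc with a 26 mm rubber facing, at (45, -125, 160) mm in the rail's frame. It stops the bangle only when that hangs low, the top of its hole on the rod (bangle centre 22 mm below the rod's centre line and 9 mm before this face); held with the rod in mid hole, the bangle would pass over the collar
- brush_jar: glass jar, 76 mm across and 100 mm high, with brushes standing up to 210 mm; loose bystander, on the other side from the stand; origin under its centre
- blank: thick unfinished grey stone bangle blank, 90 mm across, 22 mm high, lying flat; loose bystander; origin under its centre
- paste_tin: round metal tin, 75 mm across, 30 mm high; loose bystander; origin under its centre
- graver: hand graver with wooden handle, 130 mm long, lying along its x; loose bystander
- chisel: small chisel with wooden handle, 150 mm long, lying along its x; loose bystander
- oil_stone: grey sharpening stone, 150 by 50 by 25 mm; loose bystander
- caliper: steel caliper, 180 mm long, lying flat; loose bystander

How it is judged:
By the outcome, as a careful person would: the job done as asked, in the order asked, and still so for the second after the job is handed in, with the robot touching nothing.
It also fails if it takes over 69 s, if anything falls off the work surface, if the arm or the gripper's body presses on something with over 40 N, if the wrist force passes 120 N, or if a joint passes its speed limit or range.

## Working session

There is one attempt and no reset: what is moved stays moved. The work goes in short steps, Python scripts to look and compute and a shell command to move; the robot and the scene stay as the last step left them, time stands still between calls to the robot, and variables do not carry over. Pictures are saved under pics/ and viewed, about 8 in all and at most 12, crops included, and the job is handed in when it is done.

```bash
ls; mkdir -p pics; cat > h.py <<'E'
import numpy as np, cv2
from rig import ctrl, eyes, models
def K(p): return np.array([[p["fx"],0,p["cx"]],[0,p["fy"],p["cy"]],[0,0,1.]])
def proj(p,X):
    r,_=cv2.Rodrigues(np.array(p["R"],float))
    return cv2.projectPoints(np.array(X,float).reshape(-1,3),r,np.array(p["t"],float),K(p),np.array(p["distortion"],float))[0].reshape(-1,2)
def ray(p,uv):
    n=cv2.undistortPoints(np.array([[uv]],float),K(p),np.array(p["distortion"],float)).reshape(2)
    R=np.array(p["R"]);d=R.T@np.array([n[0],n[1],1]);return -R.T@np.array(p["t"]),d/np.linalg.norm(d)
def onz(p,uv,z):
    o,d=ray(p,uv);return o+d*(z-o[2])/d[2]
def tri(obs):
    A=0;b=0
    for p,uv in obs:
        o,d=ray(p,uv);M=np.eye(3)-np.outer(d,d);A=A+M;b=b+M@o
    return np.linalg.solve(A,b)
def Rq(q):
    from scipy.spatial.transform import Rotation as R
    return R.from_quat([q[1],q[2],q[3],q[0]]).as_matrix()
def save(p,n): cv2.imwrite("pics/"+n,p["color"][:,:,::-1])
E
python3 - <<'E'
from h import *
np.set_printoptions(precision=1,suppress=True)
s=ctrl.sense();print(s["eef_pos"],s["ee_rot"],s["force"],s["grip_width"],s["time_s"]);print(Rq(s["ee_rot"]))
P={n:eyes.capture(n) for n in("scene","top","wrist")}
for n in P: save(P[n],n+"0.png");print(n,-np.array(P[n]["R"]).T@np.array(P[n]["t"]))
for l in["bangle","stand","rail","rail_tip","rail_corner1","rail_corner2","rail_stop","brush_jar"]:
    for n in P:
        r=models.spot_point(P[n],l)
        print(l,n,[(np.round(a["centre"],1),round(a["confidence"],2)) for a in r[:2]])
im=np.hstack([cv2.resize(P[n]["color"],(800,600))[:,:,::-1] for n in("scene","top")])
E
```

```text
pics
[124.1 509.9 252.7] [-0.7  0.7 -0.1  0.1] [ 0.1 -0.1 -0.3] 1.000846827375843 0.0
[[ 1.  -0.   0.2]
 [-0.2 -0.   1. ]
 [-0.  -1.  -0. ]]
scene [1158.3 -608.4  989.9]
top [ 439.7  -23.5 1127.8]
wrist [ 51.2 528.9 373.4]
bangle scene [(array([174.9, 318.5]), 0.85), (array([431.3, 213. ]), 0.6)]
bangle top [(array([494.8, 268.2]), 0.84)]
bangle wrist []
stand scene [(array([179.8, 328.2]), 0.72)]
stand top [(array([492.8, 272.1]), 0.74)]
stand wrist []
rail scene [(array([344.8, 265. ]), 0.74), (array([214.4, 280.8]), 0.44)]
rail top [(array([294.8, 202.8]), 0.77)]
rail wrist []
rail_tip scene [(array([332.4, 187.6]), 0.7)]
rail_tip top [(array([266.6, 244. ]), 0.78)]
rail_tip wrist []
rail_corner1 scene [(array([364. , 228.9]), 0.78), (array([361.8, 207. ]), 0.63)]
rail_corner1 top [(array([262.7, 201. ]), 0.9), (array([287.9, 169.4]), 0.65)]
rail_corner1 wrist []
rail_corner2 scene [(array([364. , 228.9]), 0.78), (array([361.8, 207. ]), 0.63)]
rail_corner2 top [(array([262.7, 201. ]), 0.9), (array([287.9, 169.4]), 0.65)]
rail_corner2 wrist []
rail_stop scene [(array([332.5, 259.6]), 0.87)]
rail_stop top [(array([351.9, 159.7]), 0.62)]
rail_stop wrist []
brush_jar scene [(array([382.7, 192.2]), 0.79)]
brush_jar top [(array([167.2, 260.3]), 0.88)]
brush_jar wrist []
```

View pics/scene0.png

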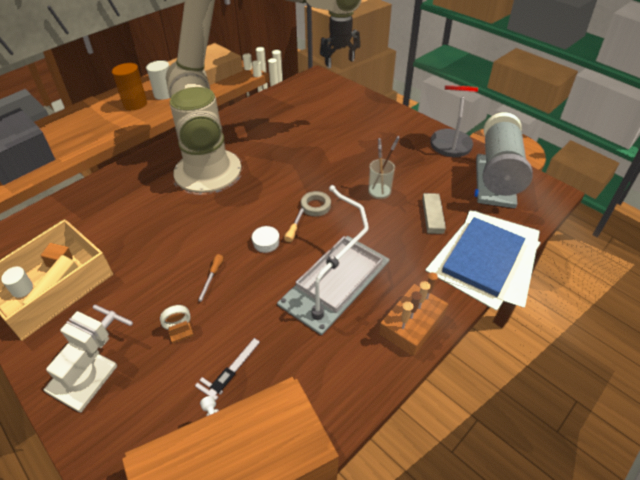

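View pics/top0.png

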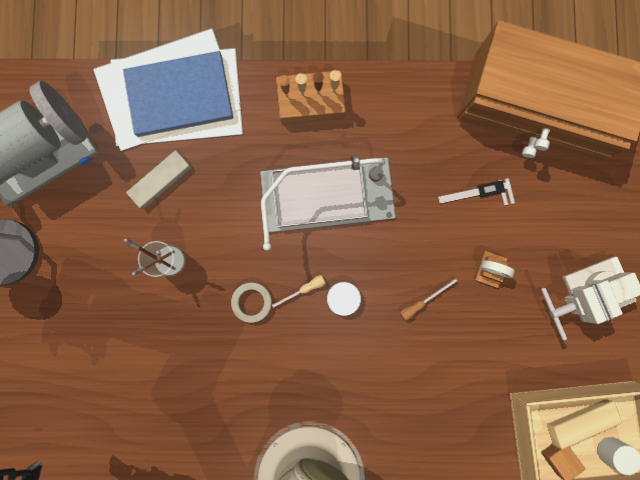

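The scene picture shows the bangle in its stand at about (175,320), the rail tip at (332,188) and the collar at (332,260). In the top picture the stand is at (493,270), the tip at (267,246), the corners at (263,201) and (288,170), and the collar at (355,162). Image up is +x and image right is -y.

```bash
cat > fit.py <<'E'
from h import *
from scipy.optimize import least_squares
np.set_printoptions(precision=2,suppress=True)
L={"rail_tip":(-105,60,173),"rail_corner1":(-10,60,160),"rail_corner2":(45,5,160),"rail_stop":(45,-125,160)}
def T(v,X):
    c,s=np.cos(v[2]),np.sin(v[2]);X=np.array(X,float).reshape(-1,3);return X@np.array([[c,s,0],[-s,c,0],[0,0,1]])+[v[0],v[1],0]
E
python3 - <<'E'
from fit import *
s=eyes.capture("scene");t=eyes.capture("top")
obs=[]
for p in(s,t):
  for l in L:
    c=models.spot_point(p,l)
    obs.append((p,l,[a["centre"] for a in c if a["confidence"]>.5]))
def res(v):
    o=[]
    for p,l,cs in obs:
        if not cs: continue
        q=proj(p,T(v,L[l]))[0]
        o+=list(min(((np.array(c)-q) for c in cs),key=np.linalg.norm))
    return o
best=min((least_squares(res,[520,60,a],loss="soft_l1",x_scale=[100,100,1]) for a in(-.3,0,.3)),key=lambda r:r.cost)
print("rail",best.x,np.degrees(best.x[2]));print(np.reshape(res(best.x),(-1,2)))
for l in L: print(l,T(best.x,L[l]))
for l,z in(("bangle",46),("stand",0)):
    c=[(p,models.spot_point(p,l)[0]["centre"]) for p in(s,t)]
    print(l,tri(c),[onz(p,u,z) for p,u in c])
np.save("rail.npy",best.x)
t4=cv2.resize(t["color"][235:305,450:540],(0,0),fx=8,fy=8,interpolation=cv2.INTER_CUBIC);cv2.imwrite("pics/bt.png",t4[:,:,::-1])
E
```

```text
rail [618.33  34.41   0.11] 6.265596529483081
[[ 0.38 -1.24]
 [-1.15  1.76]
 [-0.31  0.89]
 [-1.17  2.92]
 [-1.12 -0.32]
 [ 0.7   0.3 ]
 [-2.25  1.16]
 [-0.58 -1.87]]
rail_tip [[507.41  82.59 173.  ]]
rail_corner1 [[601.84  92.96 160.  ]]
rail_corner2 [[662.52  44.29 160.  ]]
rail_stop [[676.7  -84.93 160.  ]]Traceback (most recent call last):
  File "<stdin>", line 19, in <module>
IndexError: list index out of range
```

```bash
python3 - <<'E'
from fit import *
s=eyes.capture("scene");t=eyes.capture("top")
for l,z in(("bangle",46),("stand",0)):
    c=[(p,a["centre"]) for p in(s,t) for a in models.spot_point(p,l)[:1]]
    print(l,len(c),[onz(p,u,z) for p,u in c],tri(c) if len(c)>1 else 0)
S=ctrl.sense();R=Rq(S["ee_rot"]);print(R,S["eef_pos"],S["time_s"])
w=eyes.capture("wrist");print("wrist fwd",np.array(w["R"])[2],w["fx"],"cam-tcp in tool",R.T@(-np.array(w["R"]).T@np.array(w["t"])-S["eef_pos"]))
t4=cv2.resize(t["color"][235:305,450:540],(0,0),fx=8,fy=8,interpolation=cv2.INTER_CUBIC);cv2.imwrite("pics/bt.png",t4[:,:,::-1])
E
```

```text
bangle 2 [array([ 463.85, -420.03,   46.  ]), array([ 463.63, -411.49,   46.  ])] [ 461.92 -416.48   39.99]
stand 2 [array([ 468.15, -417.45,    0.  ]), array([ 464.87, -423.61,    0.  ])] [ 466.76 -420.16    1.66]
[[ 0.97  0.    0.24]
 [-0.24  0.    0.97]
 [ 0.   -1.    0.  ]] [124.21 510.1  253.31] 2.2
wrist fwd [ 0.28 -0.07 -0.96] 423.65665974244905 cam-tcp in tool [ -75.35 -120.6     1.12]
```

View pics/bt.png

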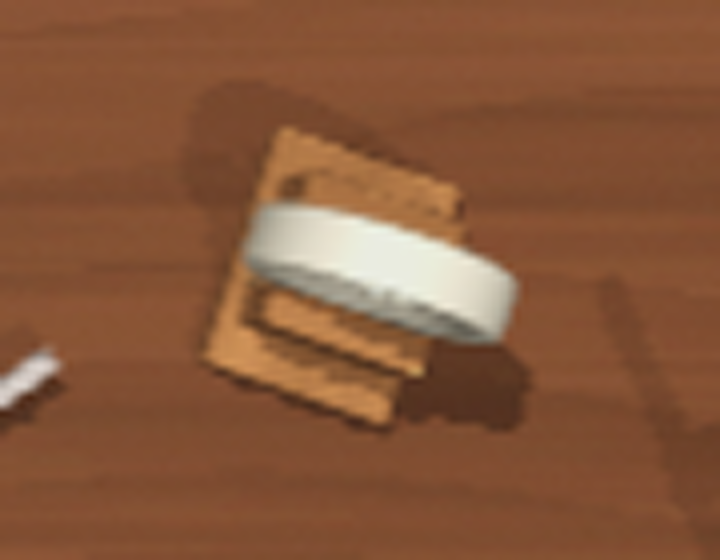

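The crop shows the ring plane tilted about 18° from the image's horizontal. That puts it at about 72° in the world frame, so the jaws (at 76°) are nearly aligned. I'll move above it for a close look.

```bash
python3 -m crank '[{"dp":[22,0,-34],"gripper":0},{"dp":[44,0,-67],"gripper":0},{"dp":[66,0,-100],"gripper":0},{"dp":[88,0,-134],"gripper":0},{"dp":[110,0,-167],"gripper":0},{"dp":[132,0,-200],"gripper":0},{"dp":[154,0,-233],"gripper":0},{"dp":[176,0,-266],"gripper":0},{"dp":[198,0,-299],"gripper":0},{"dp":[220,0,-332],"gripper":0}]' 30
```

```text
$[0]: bad value
```

```bash
python3 -m crank '[{"dp":[22,0,-34],"roll":0,"gripper":0},{"dp":[44,0,-67],"roll":0,"gripper":0},{"dp":[66,0,-100],"roll":0,"gripper":0},{"dp":[88,0,-134],"roll":0,"gripper":0},{"dp":[110,0,-167],"roll":0,"gripper":0},{"dp":[132,0,-200],"roll":0,"gripper":0},{"dp":[154,0,-233],"roll":0,"gripper":0},{"dp":[176,0,-266],"roll":0,"gripper":0},{"dp":[198,0,-299],"roll":0,"gripper":0},{"dp":[220,0,-332],"roll":0,"gripper":0}]' 30
```

```text
time_s: 3.08
eef_pos: [259.1, 134.6, 253.6]
ee_rot: [0.702, -0.702, 0.084, -0.084]
force: [1.2, 0.8, -0.3]
grip_width: 1.001
```

```bash
python3 -m crank '[{"dp":[20,0,-30],"roll":0,"gripper":0},{"dp":[40,0,-61],"roll":0,"gripper":0},{"dp":[60,0,-92],"roll":0,"gripper":0},{"dp":[80,0,-122],"roll":0,"gripper":0},{"dp":[100,0,-152],"roll":0,"gripper":0},{"dp":[120,0,-183],"roll":0,"gripper":0},{"dp":[140,0,-214],"roll":0,"gripper":0},{"dp":[160,0,-244],"roll":0,"gripper":0},{"dp":[180,0,-274],"roll":0,"gripper":0},{"dp":[200,0,-305],"roll":0,"gripper":0}]'
python3 -m crank '[{"dp":[24,0,-36],"roll":0,"gripper":0},{"dp":[48,0,-73],"roll":0.02,"gripper":0},{"dp":[72,0,-110],"roll":0.04,"gripper":0},{"dp":[96,0,-146],"roll":0.06,"gripper":0},{"dp":[120,0,-183],"roll":0.08,"gripper":0},{"dp":[120,0,-183],"roll":0.08,"gripper":0}]'
cat > look.py <<'E'
from fit import *
import sys
w=eyes.capture("wrist");save(w,sys.argv[1])
S=ctrl.sense();R=Rq(S["ee_rot"]);print(S["eef_pos"],"tool z ang",np.degrees(np.arctan2(R[1,2],R[0,2])),S["force"],S["grip_width"],S["time_s"],S["joints"])
for l,z in(("bangle",46),("stand",0)):
    for a in models.spot_point(w,l)[:2]: print(l,a["confidence"],a["centre"],onz(w,a["centre"],z))
E
python3 look.py w1.png
```

```text
time_s: 3.92
eef_pos: [381.6, -209.2, 253.3]
ee_rot: [-0.702, 0.702, -0.084, 0.084]
force: [0.0, 0.8, 0.3]
grip_width: 0.995
time_s: 4.42
eef_pos: [454.9, -418.0, 251.6]
ee_rot: [-0.698, 0.698, -0.114, 0.113]
force: [-0.2, 1.1, 0.9]
grip_width: 1.001
[ 454.84 -417.37  251.51] tool z ang 71.57313461491233 [-0.39  0.12 -0.85] 0.9998919480250017 4.4667 [-0.93  0.52  1.2  -0.    1.42 -2.18]
bangle 0.87 [326.6, 229.2] [ 465.88 -417.81   46.  ]
stand 0.88 [331.2, 212.3] [ 463.89 -412.43    0.  ]
```

View pics/w1.png

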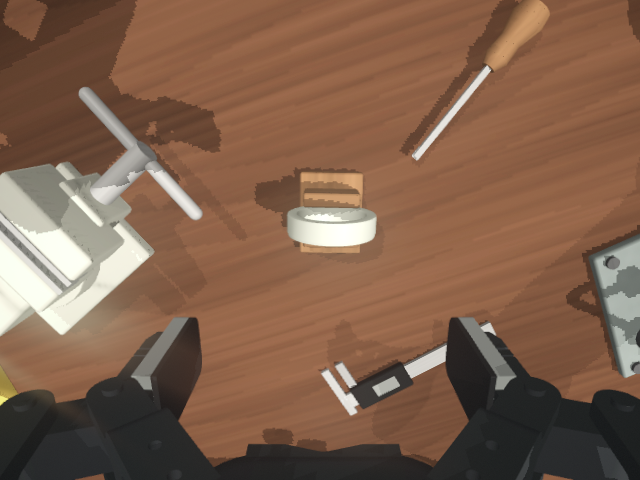

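The wrist picture shows the bangle at (332,226), level in the image, with its ends at columns 288 and 376 and both jaws clear of it. Next I'll refine its pose from the silhouette.

```bash
cat > ringfit.py <<'E'
from fit import *
import sys
a=np.linspace(0,2*np.pi,121)
M=np.vstack([np.c_[np.full(121,h),35*np.cos(a),35*np.sin(a)] for h in(-9,9)])
def mask(p,seed,r):
    hsv=cv2.cvtColor(p["color"],cv2.COLOR_RGB2HSV);m=((hsv[...,1]<60)&(hsv[...,2]>110)).astype(np.uint8)
    u,v=seed;k=np.zeros_like(m);k[max(0,v-r):v+r,max(0,u-r):u+r]=1
    n,lab,st,_=cv2.connectedComponentsWithStats(m*k);i=1+st[1:,4].argmax();return (lab==i).astype(np.uint8),st[i]
def fit(p,m,v0,z):
    ys,xs=np.nonzero(m);P=np.c_[xs,ys];D=np.array([[np.cos(t),np.sin(t)] for t in np.linspace(0,2*np.pi,32,endpoint=False)])
    h=(P@D.T).max(0)
    res=lambda v:(proj(p,T(v,M)+[0,0,z])@D.T).max(0)-h
    r=least_squares(res,v0,x_scale=[10,10,.1],loss="soft_l1");return r.x,res(r.x)
if __name__=="__main__":
    w=eyes.capture("wrist");m,st=mask(w,(331,226),60);print(st)
    v,r=fit(w,m,[466,-416,-.32],46);print(v,np.degrees(v[2]),np.abs(r).max())
    S=ctrl.sense();R=Rq(S["ee_rot"]);print("tool shift",R.T@(np.array([v[0],v[1],46])-S["eef_pos"]),"z ang",np.degrees(np.arctan2(R[1,2],R[0,2])))
E
python3 ringfit.py
```

```text
[ 282  208   89   41 3155]
[ 462.33 -412.91   -0.35] -19.897668621362826 2.81378733978994
tool shift [  7.53 207.08   2.29] z ang 71.74921369708129
```

```bash
python3 -m crank '[{"dp":[2,30,1],"roll":0,"gripper":0},{"dp":[5,60,1],"roll":0.01,"gripper":0},{"dp":[7,90,2],"roll":0.015,"gripper":0},{"dp":[7,110,2],"roll":0.015,"gripper":0},{"dp":[7,110,2],"roll":0.015,"gripper":0}]'
python3 - <<'E'
from ringfit import *
w=eyes.capture("wrist");save(w,"w2.png")
c=models.spot_point(w,"bangle");print([(x["centre"],x["confidence"],onz(w,x["centre"],46)) for x in c[:1]])
u,vv=[int(x) for x in proj(w,[[462.3,-413,46]])[0]]
m,st=mask(w,(u,vv),110);print(u,vv,st)
v,r=fit(w,m,[463,-414,-.34],46);print(v,np.degrees(v[2]),r)
S=ctrl.sense();R=Rq(S["ee_rot"]);print("tool shift",R.T@(np.array([v[0],v[1],46])-S["eef_pos"]),"z ang",np.degrees(np.arctan2(R[1,2],R[0,2])))
im=w["color"].copy()
for q in proj(w,T(v,M)+[0,0,46]): cv2.circle(im,tuple(int(round(x)) for x in q),1,(255,0,0),-1)
cv2.imwrite("pics/w2.png",im[:,:,::-1])
E
```

```text
time_s: 5.03
eef_pos: [460.9, -411.0, 139.7]
ee_rot: [0.699, -0.696, 0.119, -0.115]
force: [-0.5, 1.0, 0.6]
grip_width: 1.0
[([314.7, 270.5], 0.92, array([ 463.03, -415.17,   46.  ]))]
318 268 [ 252  241  133   70 7787]
[ 462.36 -412.98   -0.34] -19.666035308099424 [0.61 0.52 1.32 1.57 2.   1.54 1.62 1.65 1.72 1.57 1.6  1.97 1.68 1.9
 1.64 0.77 0.36 1.1  1.06 1.29 1.85 1.55 1.63 1.84 6.08 1.81 1.47 1.59
 2.15 1.58 1.36 0.98]
tool shift [ 0.11 98.54  0.25] z ang 70.92545392276655
```

View pics/w2.png

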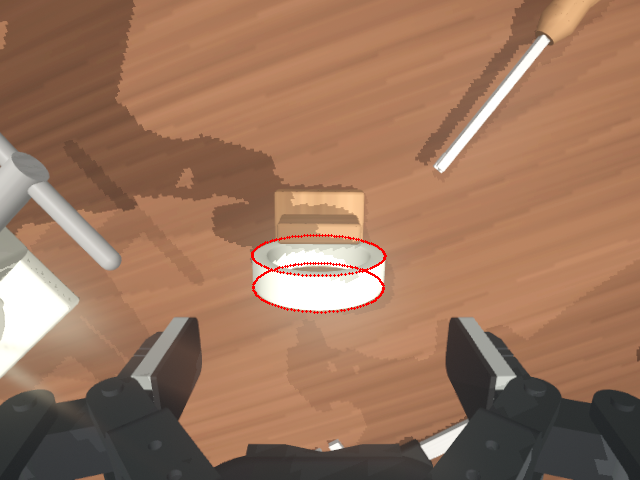

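The fit overlay lies on the ring at (318,275), centred between the jaws to within 0.3 mm. I'll descend and grip.

```bash
python3 -m crank '[{"dp":[0,25,0],"roll":0,"gripper":0},{"dp":[0,45,0],"roll":0.01,"gripper":0},{"dp":[0,65,0],"roll":0.01,"gripper":0},{"dp":[0,80,0],"roll":0.01,"gripper":0},{"dp":[0,90,0],"roll":0.01,"gripper":0},{"dp":[0,97,0],"roll":0.01,"gripper":0},{"dp":[0,97,0],"roll":0.01,"gripper":0}]' 40
python3 -m crank '[{"dp":[0,0,0],"roll":0,"gripper":30},{"dp":[0,0,0],"roll":0,"gripper":60},{"dp":[0,0,0],"roll":0,"gripper":120},{"dp":[0,0,0],"roll":0,"gripper":120},{"dp":[0,0,0],"roll":0,"gripper":120},{"dp":[0,0,0],"roll":0,"gripper":120},{"dp":[0,0,0],"roll":0,"gripper":120},{"dp":[0,0,0],"roll":0,"gripper":120}]' 40
python3 look.py w3.png
```

```text
time_s: 5.72
eef_pos: [462.1, -413.8, 46.5]
ee_rot: [-0.697, 0.697, -0.121, 0.121]
force: [-0.2, 0.6, -0.2]
grip_width: 0.997
time_s: 6.38
eef_pos: [462.5, -414.2, 47.9]
ee_rot: [-0.696, 0.697, -0.12, 0.122]
force: [0.1, 2.5, 6.9]
grip_width: 0.795
[ 462.52 -414.27   47.89] tool z ang 70.3083126550957 [0.67 2.66 6.41] 0.7980604947217127 6.4333 [-0.92  0.74  1.4   0.    1.   -2.15]
stand 0.63 [323.7, 297.6] [ 462.48 -413.05    0.  ]
```

```bash
python3 -m crank '[{"dp":[0,-8,0],"roll":0,"gripper":120},{"dp":[0,-20,0],"roll":0,"gripper":120},{"dp":[0,-38,0],"roll":0,"gripper":120},{"dp":[0,-60,0],"roll":0,"gripper":120},{"dp":[0,-84,0],"roll":0,"gripper":120},{"dp":[0,-108,0],"roll":0,"gripper":120},{"dp":[0,-130,0],"roll":0,"gripper":120},{"dp":[0,-148,0],"roll":0,"gripper":120},{"dp":[0,-155,0],"roll":0,"gripper":120},{"dp":[0,-155,0],"roll":0,"gripper":120}]' 40
python3 look.py w3.png
```

```text
time_s: 7.37
eef_pos: [462.3, -414.3, 203.7]
ee_rot: [-0.696, 0.698, -0.12, 0.122]
force: [0.4, -0.3, -0.6]
grip_width: 0.797
[ 461.92 -413.86  201.8 ] tool z ang 70.30100227657967 [ 0.1  -0.18 -1.1 ] 0.79973910841782 7.4167 [-0.92  0.56  1.26 -0.    1.32 -2.15]
stand 0.77 [322.2, 216.4] [ 462.41 -414.6     0.  ]
```

View pics/w3.png

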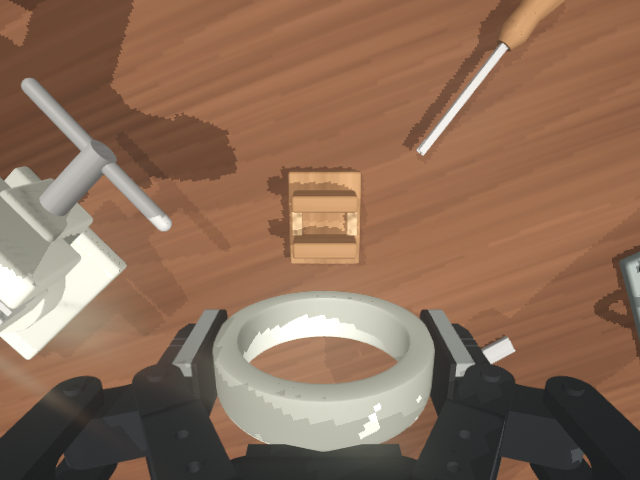

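Ring held, seen at (325,370), and the stand is empty at (325,217). I'll measure how the ring sits in the grip (offset and pitch).

```bash
cat > held.py <<'E'
from fit import *
from scipy.optimize import minimize
from scipy.spatial.transform import Rotation
a=np.linspace(0,2*np.pi,90)
def circ(x,r): return np.c_[np.full(90,x),r*np.cos(a),r*np.sin(a)]
def poly(P): 
    m=np.zeros((480,640),np.uint8);cv2.fillConvexPoly(m,cv2.convexHull(np.round(P*16).astype(np.int32)),1,shift=4);return m
def held(w,S):
    R=Rq(S["ee_rot"]);p=np.array(S["eef_pos"])
    def pose(v,X): return p+(Rotation.from_euler("zy",[v[3],v[4]]).apply(X)+v[:3])@R.T
    def rend(v):
        o=poly(proj(w,pose(v,np.vstack([circ(-9,35),circ(9,35)]))))
        return o&~(poly(proj(w,pose(v,circ(-9,27))))&poly(proj(w,pose(v,circ(9,27)))))
    hsv=cv2.cvtColor(w["color"],cv2.COLOR_RGB2HSV);m=((hsv[...,1]<70)&(hsv[...,2]>85)).astype(np.uint8)
    W=np.s_[270:435,232:418]
    f=lambda v:(cv2.GaussianBlur(rend(v)[W].astype(float),(0,0),2)-cv2.GaussianBlur(m[W].astype(float),(0,0),2)).__abs__().mean()+.0002*(v[2]**2)
    best=min((minimize(f,[0,y,0,q,0],method="Nelder-Mead",options=dict(initial_simplex=np.array([[0,y,0,q,0]]+[[0,y,0,q,0]+np.eye(5)[i]*[4,4,2,.15,.05][i] for i in range(5)]),maxiter=250)) for y in(0,6) for q in(-.2,.2)),key=lambda r:r.fun)
    im=w["color"].copy();im[rend(best.x)>0,0]=255
    return best.x,best.fun,im
if __name__=="__main__":
    import sys
    w=eyes.capture("wrist");v,f,im=held(w,ctrl.sense());print("x,y,z,pitch,yaw in tool",v,np.degrees(v[3:]),f)
    cv2.imwrite("pics/"+sys.argv[1],im[:,:,::-1])
E
python3 held.py held1.png
```

```text
x,y,z,pitch,yaw in tool [3.43 7.48 1.08 0.04 0.  ] [2.25 0.23] 0.01919900240604292
```

View pics/held1.png

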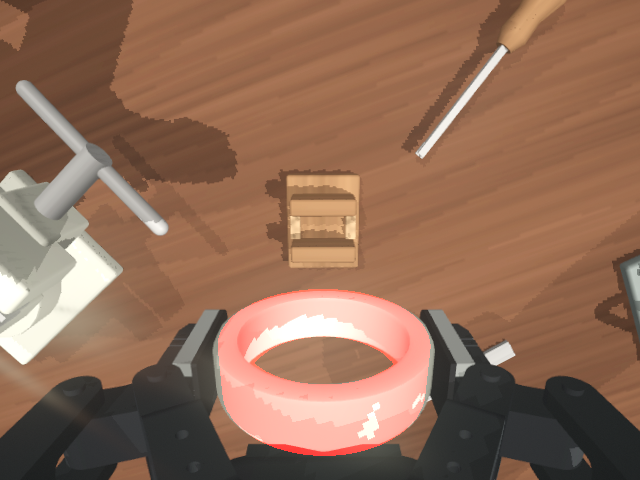

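The overlay agrees with the ring: the pose in the grip is within a few mm and about 2° of pitch. Now I'll travel to the approach point before the rail tip.

```bash
python3 -m crank '[{"dp":[-8,0,20],"roll":-0.02,"gripper":120},{"dp":[-18,0,50],"roll":-0.06,"gripper":120},{"dp":[-30,0,82],"roll":-0.12,"gripper":120},{"dp":[-42,0,115],"roll":-0.18,"gripper":120},{"dp":[-54,0,148],"roll":-0.24,"gripper":120},{"dp":[-66,0,181],"roll":-0.3,"gripper":120},{"dp":[-78,0,214],"roll":-0.36,"gripper":120},{"dp":[-90,0,247],"roll":-0.42,"gripper":120},{"dp":[-102,0,280],"roll":-0.453,"gripper":120},{"dp":[-114,0,313],"roll":-0.453,"gripper":120}]' 40
cat > to.py <<'E'
# python3 to.py railx raily ringz runangle_deg(rail frame) -> tool shift & roll for the ring (centre offset o in tool)
from fit import *
import sys
v=np.load("rail.npy");x,y,z,an=map(float,sys.argv[1:5]);o=np.array([1.5,float(sys.argv[5]) if len(sys.argv)>5 else 3.5,0.])
S=ctrl.sense();R=Rq(S["ee_rot"]);p=np.array(S["eef_pos"])
ta=np.arctan2(R[1,2],R[0,2]);want=np.radians(an+90)+v[2]
roll=-(want-ta);roll=(roll+np.pi)%(2*np.pi)-np.pi
R2=R@Rotation.from_euler("y",roll).as_matrix() if 0 else None
c,s=np.cos(want),np.sin(want);Rn=np.array([[s,0,c],[-c,0,s],[0,-1,0]])
tcp=T(v,[x,y,z])[0]-Rn@o
ring=p+R@o;c,s=np.cos(-v[2]),np.sin(-v[2]);d=ring-[v[0],v[1],0];print("ring now in rail",[round(t,1) for t in(c*d[0]-s*d[1],s*d[0]+c*d[1],d[2])])
print("dp",R.T@(tcp-p),"roll",round(roll,3),"t",S["time_s"],"F",S["force"],"grip",S["grip_width"],"q6",S["joints"][5])
E
python3 to.py -155 60 200 0;python3 to.py -155 60 167 0
```

```text
time_s: 8.4
eef_pos: [459.4, -79.0, 200.5]
ee_rot: [0.706, -0.706, -0.039, 0.04]
force: [0.1, -0.4, -0.7]
grip_width: 0.795Traceback (most recent call last):
  File "to.py", line 4, in <module>
    v=np.load("rail.npy");x,y,z,an=map(float,sys.argv[1:5]);o=np.array([1.5,float(sys.argv[5]) if len(sys.argv)>5 else 3.5,0.])
    fid = stack.enter_context(open(os.fspath(file), "rb"))
                              ~~~~^^^^^^^^^^^^^^^^^^^^^^^
FileNotFoundError: [Errno 2] No such file or directory: 'rail.npy'
Traceback (most recent call last):
  File "to.py", line 4, in <module>
    v=np.load("rail.npy");x,y,z,an=map(float,sys.argv[1:5]);o=np.array([1.5,float(sys.argv[5]) if len(sys.argv)>5 else 3.5,0.])
FileNotFoundError: [Errno 2] No such file or directory: 'rail.npy'
```

```bash
cat > rfit.py <<'E'
from fit import *
s=eyes.capture("scene");t=eyes.capture("top");w=eyes.capture("wrist")
obs=[(s,"rail_tip",(332.4,187.6)),(s,"rail_corner1",(361.8,207)),(s,"rail_corner2",(364,228.9)),(s,"rail_stop",(332.5,259.6)),(t,"rail_tip",(266.6,244)),(t,"rail_corner1",(262.7,201)),(t,"rail_corner2",(287.9,169.4)),(t,"rail_stop",(351.9,159.7))]
for l in L:
    for c in models.spot_point(w,l)[:2]: print("wrist",l,c)
res=lambda v:np.ravel([np.array(c)-proj(p,T(v,L[l]))[0] for p,l,c in obs])
r=least_squares(res,[618,34,.11],x_scale=[10,10,.1],loss="soft_l1");v=r.x;print(v,np.degrees(v[2]),res(v).round(1));np.save("rail.npy",v)
C=np.array([(-105,60,173),(-80,60,160),(-19,60,160),(-10,60,160),(45,5,160),(45,-125,160)],float)
out=[]
for p,k,(x0,y0) in((s,"s",(290,160)),(t,"t",(230,130))):
    im=cv2.resize(p["color"][y0:y0+130,x0:x0+180],(0,0),fx=4,fy=4,interpolation=cv2.INTER_CUBIC)
    q=np.round((proj(p,T(v,C))-[x0,y0]+.5)*4).astype(int)
    cv2.polylines(im,[q.reshape(-1,1,2)],False,(255,0,0),1);out.append(im[:300 if k=="s" else 300])
cv2.imwrite("pics/rail_ov.png",np.vstack(out)[:,:,::-1]);save(w,"w4.png")
E
python3 rfit.py
```

```text
[616.71  32.67   0.1 ] 5.783725699822238 [-0.2 -0.5  0.3 -0.1 -2.6  0.3 -1.4 -0.3 -0.  -1.7 -0.5  1.8 -0.1 -0.3
 -0.2 -3.8]
```

View pics/rail_ov.png

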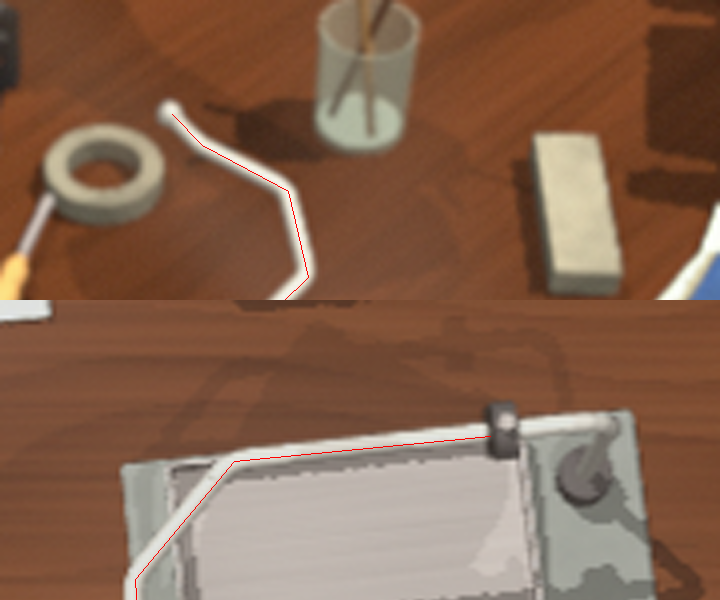

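The overlay follows the rod in both views. In the top view the last run is about 1–2 mm off, so I'll use a blended fit.

```bash
sed -i '1a from scipy.spatial.transform import Rotation' to.py; sed -i '/^R2=/d' to.py; python3 -c "
import numpy as np;np.save('rail.npy',[618.2,33.6,0.108])"; python3 to.py -155 60 200 0;python3 to.py -155 60 167 0
```

```text
ring now in rail [np.float64(-168.1), np.float64(-97.5), np.float64(197.4)]
dp [ 13.09  -2.54 157.5 ] roll -0.0 t 8.75 F [ 0.12 -0.22 -1.58] grip 0.8001590258270505 q6 -2.1056260839816288
ring now in rail [np.float64(-168.1), np.float64(-97.5), np.float64(197.4)]
dp [ 13.11  30.46 157.49] roll -0.0 t 8.75 F [ 0.12 -0.22 -1.58] grip 0.8001590258270505 q6 -2.1056260839816288
```

```bash
python3 -m crank '[{"dp":[2,0,20],"roll":0,"gripper":120},{"dp":[4,0,48],"roll":0,"gripper":120},{"dp":[6,0,80],"roll":0,"gripper":120},{"dp":[9,4,110],"roll":0,"gripper":120},{"dp":[11,12,135],"roll":0,"gripper":120},{"dp":[13,22,152],"roll":0,"gripper":120},{"dp":[13,30,157],"roll":0,"gripper":120},{"dp":[13,30,157],"roll":0,"gripper":120},{"dp":[13,30,157],"roll":0,"gripper":120}]' 40
python3 to.py -155 60 167 0
python3 - <<'E'
from h import *
s=eyes.capture("scene");t=eyes.capture("top")
f=lambda p,x,y:cv2.resize(p["color"][y:y+75,x:x+200],(800,300),interpolation=cv2.INTER_CUBIC)
cv2.imwrite("pics/tip.png",np.vstack([f(s,230,155),f(t,180,215)])[:,:,::-1])
E
```

```text
time_s: 9.5
eef_pos: [456.1, 75.8, 171.1]
ee_rot: [-0.706, 0.706, 0.038, -0.039]
force: [-1.0, -0.8, -1.4]
grip_width: 0.801
ring now in rail [np.float64(-155.1), np.float64(59.4), np.float64(167.6)]
dp [0.14 0.56 0.58] roll 0.0 t 9.5 F [-0.98 -0.84 -1.37] grip 0.8008480300407316 q6 -1.7685482568690931
```

View pics/tip.png

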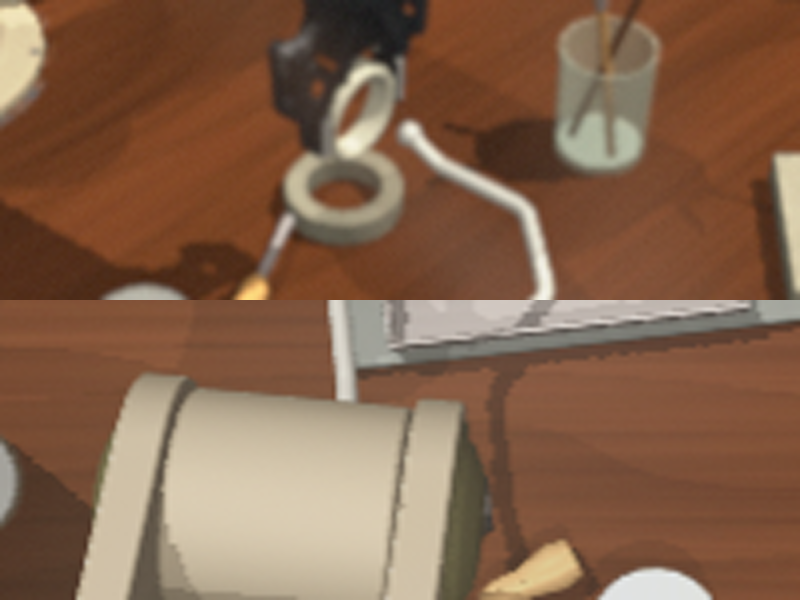

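The ring stands square just before the ball tip (ball at (410,133) in the upper crop, ring at (362,110)). I'll thread it on.

```bash
python3 -m crank '[{"dp":[6,0,0],"roll":0,"gripper":120},{"dp":[16,0,0],"roll":0,"gripper":120},{"dp":[27,0,0],"roll":0,"gripper":120},{"dp":[38,0,0],"roll":0,"gripper":120},{"dp":[49,0,0.5],"roll":0,"gripper":120},{"dp":[60,1,0.5],"roll":0,"gripper":120},{"dp":[71,4,0.5],"roll":0,"gripper":120},{"dp":[82,6,0.5],"roll":0,"gripper":120},{"dp":[92,6,0.5],"roll":0,"gripper":120},{"dp":[100,6,0.5],"roll":0,"gripper":120}]' 40
python3 to.py -32 60 161 0
python3 - <<'E'
from h import *
s=eyes.capture("scene")
cv2.imwrite("pics/th.png",cv2.resize(s["color"][155:275,270:430],(800,600),interpolation=cv2.INTER_CUBIC)[:,:,::-1])
E
```

```text
time_s: 10.43
eef_pos: [556.5, 87.4, 165.4]
ee_rot: [-0.706, 0.706, 0.038, -0.038]
force: [-0.6, 0.2, -0.4]
grip_width: 0.795
ring now in rail [np.float64(-54.0), np.float64(60.1), np.float64(161.9)]
dp [22.    0.92 -0.15] roll 0.0 t 10.4333 F [-0.62  0.16 -0.42] grip 0.7948739058430276 q6 -1.7310258925592785
```

View pics/th.png

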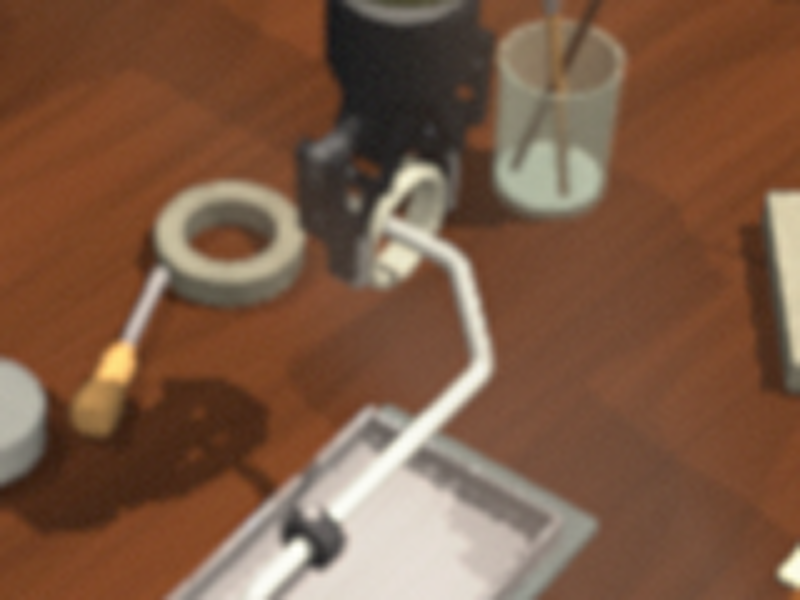

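Threaded: the rod passes through the hole at (395,228) and no force shows. Next is corner 1.

```bash
python3 -m crank '[{"dp":[12,0,0],"roll":0,"gripper":120},{"dp":[25,0,0],"roll":0.05,"gripper":120},{"dp":[35,0,0],"roll":0.12,"gripper":120},{"dp":[39,0,-0.7],"roll":0.24,"gripper":120},{"dp":[43,0,-1.7],"roll":0.36,"gripper":120},{"dp":[47,0,-3.5],"roll":0.48,"gripper":120},{"dp":[50.5,0,-6.5],"roll":0.6,"gripper":120},{"dp":[54,0,-10],"roll":0.7,"gripper":120},{"dp":[59,0,-15],"roll":0.785,"gripper":120},{"dp":[64,0,-20],"roll":0.785,"gripper":120}]' 40
python3 to.py 10 40 161 -45;python3 to.py 30 20 161 -45;python3 to.py 45 -20 161 -90
```

```text
time_s: 11.32
eef_pos: [621.5, 74.4, 165.5]
ee_rot: [0.667, -0.667, 0.235, -0.236]
force: [-0.9, -0.5, -0.5]
grip_width: 0.798
ring now in rail [np.float64(8.7), np.float64(39.2), np.float64(162.0)]
dp [0.3  1.04 1.47] roll -0.002 t 11.3167 F [-0.92 -0.51 -0.46] grip 0.7977744369813685 q6 -0.9590676924485424
ring now in rail [np.float64(8.7), np.float64(39.2), np.float64(162.0)]
dp [28.59  1.04  1.53] roll -0.002 t 11.3167 F [-0.92 -0.51 -0.46] grip 0.7977744369813685 q6 -0.9590676924485424
ring now in rail [np.float64(8.7), np.float64(39.2), np.float64(162.0)]
dp [ 67.95   1.05 -15.01] roll 0.783 t 11.3167 F [-0.92 -0.51 -0.46] grip 0.7977744369813685 q6 -0.9590676924485424
```

```bash
python3 -m crank '[{"dp":[14,0.5,1],"roll":0,"gripper":120},{"dp":[29,0.5,1.5],"roll":0.05,"gripper":120},{"dp":[41,0.5,1.5],"roll":0.12,"gripper":120},{"dp":[45,0.5,0.8],"roll":0.24,"gripper":120},{"dp":[49,0.5,0],"roll":0.36,"gripper":120},{"dp":[53,0.5,-2],"roll":0.48,"gripper":120},{"dp":[56.5,0.5,-5],"roll":0.6,"gripper":120},{"dp":[60,0.5,-8.5],"roll":0.7,"gripper":120},{"dp":[65,0.5,-12],"roll":0.783,"gripper":120},{"dp":[68,0.5,-15],"roll":0.783,"gripper":120}]' 40
python3 to.py 45 -20 161 -90;python3 to.py 45 -95 161 -90
python3 - <<'E'
from h import *
s=eyes.capture("scene")
cv2.imwrite("pics/c2.png",cv2.resize(s["color"][175:295,270:430],(800,600),interpolation=cv2.INTER_CUBIC)[:,:,::-1])
E
```

```text
time_s: 12.15
eef_pos: [665.0, 19.9, 164.9]
ee_rot: [0.527, -0.527, 0.471, -0.472]
force: [-0.3, -0.7, -1.6]
grip_width: 0.796
ring now in rail [np.float64(45.1), np.float64(-20.1), np.float64(161.4)]
dp [-0.12  0.36 -0.09] roll 0.003 t 12.15 F [-0.29 -0.68 -1.6 ] grip 0.7959628178448838 q6 -0.2566139265782274
ring now in rail [np.float64(45.1), np.float64(-20.1), np.float64(161.4)]
dp [74.88  0.37 -0.31] roll 0.003 t 12.15 F [-0.29 -0.68 -1.6 ] grip 0.7959628178448838 q6 -0.2566139265782274
```

View pics/c2.png

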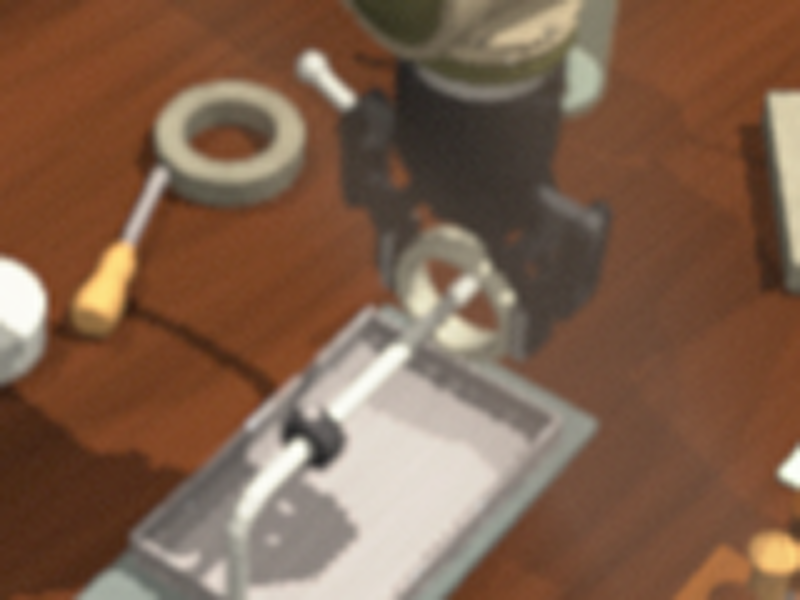

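Ring past corner 2 and on the last run (ring at (460,290)), square to the rod. I'll go to 16 mm short of home and lower it to find contact with the rod.

```bash
python3 -m crank '[{"dp":[6,0,0],"roll":0,"gripper":120},{"dp":[18,0,0],"roll":0,"gripper":120},{"dp":[32,0,0],"roll":0,"gripper":120},{"dp":[46,3,0],"roll":0,"gripper":120},{"dp":[59,8,0],"roll":0,"gripper":120},{"dp":[70,13,0],"roll":0,"gripper":120},{"dp":[77,16,0],"roll":0,"gripper":120},{"dp":[80,18,0],"roll":0,"gripper":120},{"dp":[80,18,0],"roll":0,"gripper":120},{"dp":[80,18,0],"roll":0,"gripper":120}]' 40
python3 to.py 45 -100 138 -90
python3 -m crank '[{"dp":[0,1,0],"roll":0,"gripper":120},{"dp":[0,2,0],"roll":0,"gripper":120},{"dp":[0,2,0],"roll":0,"gripper":120},{"dp":[0,2,0],"roll":0,"gripper":120}]' 40
python3 -m crank '[{"dp":[0,1,0],"roll":0,"gripper":120},{"dp":[0,1,0],"roll":0,"gripper":120},{"dp":[0,1,0],"roll":0,"gripper":120}]' 40
python3 to.py 45 -100 138 -90
```

```text
time_s: 13.03
eef_pos: [673.7, -58.2, 146.7]
ee_rot: [0.527, -0.527, 0.471, -0.471]
force: [-0.3, -0.6, 0.1]
grip_width: 0.799
ring now in rail [np.float64(45.3), np.float64(-98.7), np.float64(143.2)]
dp [ 1.27  5.18 -0.28] roll 0.004 t 13.0333 F [-0.26 -0.58  0.08] grip 0.7994910529448088 q6 -0.37137412222940297
time_s: 13.37
eef_pos: [673.7, -58.1, 144.8]
ee_rot: [0.527, -0.527, 0.471, -0.471]
force: [0.0, 0.6, -0.1]
grip_width: 0.796
time_s: 13.62
eef_pos: [673.7, -58.4, 143.8]
ee_rot: [-0.527, 0.527, -0.471, 0.471]
force: [-0.1, 0.3, -0.2]
grip_width: 0.8
ring now in rail [np.float64(45.2), np.float64(-99.0), np.float64(140.3)]
dp [ 1.03  2.25 -0.24] roll 0.004 t 13.6167 F [-0.08  0.32 -0.2 ] grip 0.8002641642401099 q6 -0.3714399676203053
```

```bash
for i in 1; do python3 -m crank '[{"dp":[0,1,0],"roll":0,"gripper":120},{"dp":[0,1,0],"roll":0,"gripper":120},{"dp":[0,1,0],"roll":0,"gripper":120}]' 40; done
python3 -m crank '[{"dp":[0,1,0],"roll":0,"gripper":120},{"dp":[0,1,0],"roll":0,"gripper":120},{"dp":[0,1,0],"roll":0,"gripper":120}]' 40
```

```text
time_s: 13.87
eef_pos: [673.7, -58.5, 142.7]
ee_rot: [-0.527, 0.527, -0.471, 0.471]
force: [0.1, 0.1, -1.0]
grip_width: 0.798
time_s: 14.12
eef_pos: [673.7, -58.5, 141.7]
ee_rot: [-0.527, 0.527, -0.471, 0.471]
force: [-0.7, 0.2, -1.0]
grip_width: 0.798
```

```bash
python3 -m crank '[{"dp":[0,1,0],"roll":0,"gripper":120},{"dp":[0,1,0],"roll":0,"gripper":120},{"dp":[0,1,0],"roll":0,"gripper":120}]' 40
python3 -m crank '[{"dp":[0,1,0],"roll":0,"gripper":120},{"dp":[0,1,0],"roll":0,"gripper":120},{"dp":[0,1,0],"roll":0,"gripper":120}]' 40
```

```text
time_s: 14.37
eef_pos: [673.7, -58.5, 140.7]
ee_rot: [-0.527, 0.527, -0.471, 0.471]
force: [0.0, 0.2, -0.5]
grip_width: 0.796
time_s: 14.62
eef_pos: [673.7, -58.5, 139.7]
ee_rot: [-0.527, 0.527, -0.471, 0.471]
force: [0.4, -0.4, -1.3]
grip_width: 0.794
```

```bash
python3 -m crank '[{"dp":[0,1,0],"roll":0,"gripper":120},{"dp":[0,1,0],"roll":0,"gripper":120},{"dp":[0,1,0],"roll":0,"gripper":120}]' 40
python3 -m crank '[{"dp":[0,1,0],"roll":0,"gripper":120},{"dp":[0,1,0],"roll":0,"gripper":120},{"dp":[0,1,0],"roll":0,"gripper":120}]' 40
python3 - <<'E'
from h import *
s=eyes.capture("scene")
cv2.imwrite("pics/low.png",cv2.resize(s["color"][215:290,280:380],(800,600),interpolation=cv2.INTER_CUBIC)[:,:,::-1])
E
```

```text
time_s: 14.87
eef_pos: [673.8, -58.5, 139.3]
ee_rot: [0.527, -0.527, 0.471, -0.471]
force: [-1.5, 0.4, 3.8]
grip_width: 0.795
time_s: 15.12
eef_pos: [673.9, -58.5, 139.2]
ee_rot: [0.527, -0.527, 0.471, -0.472]
force: [-4.3, 0.5, 7.9]
grip_width: 0.799
```

View pics/low.png

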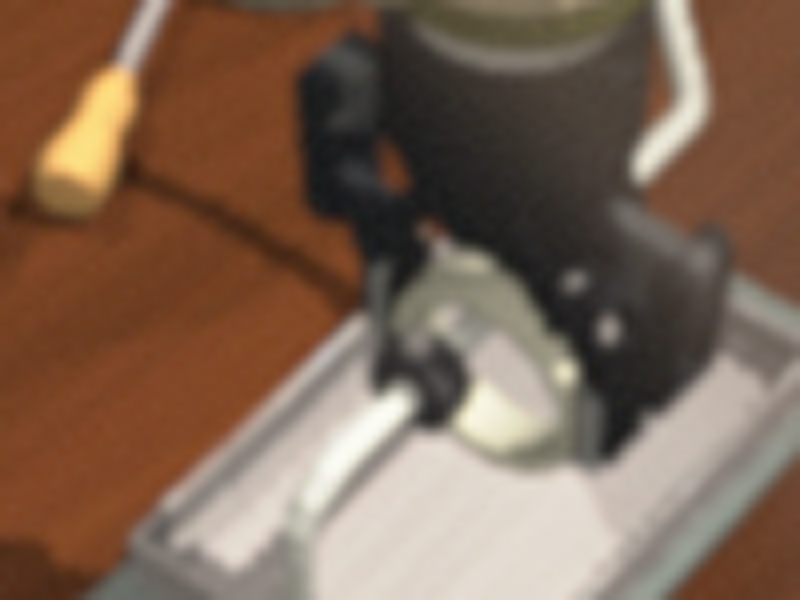

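The ring rests on the rod with contact at TCP z ≈ 139.4. The collar is in front of it at (430,370). I'll ease off slightly and slide to the collar.

```bash
python3 -m crank '[{"dp":[0,-1.8,-1.5],"roll":0,"gripper":120},{"dp":[0,-1.8,-1.5],"roll":0,"gripper":120},{"dp":[4,-1.8,-1.5],"roll":0,"gripper":120},{"dp":[8,-1.8,-1.5],"roll":0,"gripper":120},{"dp":[11,-1.8,-1.5],"roll":0,"gripper":120},{"dp":[13,-1.8,-1.5],"roll":0,"gripper":120},{"dp":[13,-1.8,-1.5],"roll":0,"gripper":120}]' 40
python3 to.py 45 -116 138 -90 1.5
python3 -m crank '[{"dp":[1,0,0],"roll":0,"gripper":120},{"dp":[1.5,0,0],"roll":0,"gripper":120},{"dp":[1.5,0,0],"roll":0,"gripper":120}]' 40
python3 -m crank '[{"dp":[1,0,0],"roll":0,"gripper":120},{"dp":[1,0,0],"roll":0,"gripper":120},{"dp":[1,0,0],"roll":0,"gripper":120}]' 40
```

```text
time_s: 15.75
eef_pos: [673.7, -72.3, 139.4]
ee_rot: [-0.527, 0.527, -0.471, 0.471]
force: [0.5, -0.6, -0.9]
grip_width: 0.797
ring now in rail [np.float64(43.7), np.float64(-112.8), np.float64(137.9)]
dp [ 3.23 -0.08  1.25] roll 0.003 t 15.75 F [ 0.52 -0.55 -0.86] grip 0.7968806880333593 q6 -0.3906282216860862
time_s: 16.0
eef_pos: [673.8, -73.2, 139.4]
ee_rot: [-0.527, 0.527, -0.471, 0.471]
force: [0.3, -0.5, -0.8]
grip_width: 0.797
time_s: 16.25
eef_pos: [673.9, -74.1, 139.6]
ee_rot: [-0.527, 0.527, -0.471, 0.471]
force: [-0.0, -0.0, -1.4]
grip_width: 0.793
```

```bash
python3 -m crank '[{"dp":[1,0,0],"roll":0,"gripper":120},{"dp":[1,0,0],"roll":0,"gripper":120},{"dp":[1,0,0],"roll":0,"gripper":120}]' 40
python3 -m crank '[{"dp":[1,0,0],"roll":0,"gripper":120},{"dp":[1,0,0],"roll":0,"gripper":120},{"dp":[1,0,0],"roll":0,"gripper":120}]' 40
python3 -m crank '[{"dp":[0.7,0,0],"roll":0,"gripper":120},{"dp":[0.7,0,0],"roll":0,"gripper":120},{"dp":[0.7,0,0],"roll":0,"gripper":120}]' 40; python3 to.py 45 -116 138 -90 1.5
```

```text
time_s: 16.5
eef_pos: [674.0, -75.1, 139.6]
ee_rot: [-0.527, 0.527, -0.471, 0.471]
force: [0.1, 0.1, -0.8]
grip_width: 0.797
time_s: 16.75
eef_pos: [674.1, -75.5, 139.5]
ee_rot: [0.527, -0.527, 0.471, -0.471]
force: [-0.7, 4.0, -1.0]
grip_width: 0.798
time_s: 17.0
eef_pos: [674.1, -75.6, 139.5]
ee_rot: [0.528, -0.527, 0.472, -0.47]
force: [-0.6, 7.9, 0.1]
grip_width: 0.795
ring now in rail [np.float64(43.8), np.float64(-116.0), np.float64(138.0)]
dp [-0.03  0.04  1.2 ] roll 0.005 t 17.0 F [-0.6   7.88  0.08] grip 0.7952782631714729 q6 -0.3975044764800111
```

Contact at the collar comes exactly at the predicted home position (-116 mm). I'll ease off, release slowly, and check before lifting.

```bash
python3 -m crank '[{"dp":[-0.7,0.3,0],"roll":0,"gripper":120},{"dp":[-0.7,0.3,0],"roll":0,"gripper":120},{"dp":[-0.7,0.3,0],"roll":0,"gripper":120}]' 40
python3 -m crank '[{"dp":[0,0,0],"roll":0,"gripper":44},{"dp":[0,0,0],"roll":0,"gripper":36},{"dp":[0,0,0],"roll":0,"gripper":28},{"dp":[0,0,0],"roll":0,"gripper":20},{"dp":[0,0,0],"roll":0,"gripper":10},{"dp":[0,0,0],"roll":0,"gripper":0},{"dp":[0,0,0],"roll":0,"gripper":0},{"dp":[0,0,0],"roll":0,"gripper":0},{"dp":[0,0,0],"roll":0,"gripper":0},{"dp":[0,0,0],"roll":0,"gripper":0}]' 20
python3 - <<'E'
from h import *
s=eyes.capture("scene");w=eyes.capture("wrist")
f=lambda i:cv2.resize(i,(400,300),interpolation=cv2.INTER_CUBIC)
cv2.imwrite("pics/rel.png",np.hstack([f(s["color"][215:290,280:380]),f(w["color"])])[:,:,::-1])
E
```

```text
time_s: 17.25
eef_pos: [674.1, -75.5, 139.4]
ee_rot: [0.527, -0.527, 0.471, -0.471]
force: [-0.8, 5.6, 0.9]
grip_width: 0.802
time_s: 18.08
eef_pos: [674.2, -76.0, 139.3]
ee_rot: [-0.527, 0.527, -0.471, 0.471]
force: [-0.6, -0.4, -0.4]
grip_width: 0.999
```

No pictures left to view, so I'll verify numerically. Lifting straight up.

```bash
python3 -m crank '[{"dp":[0,-3,0],"roll":0,"gripper":0},{"dp":[0,-8,0],"roll":0,"gripper":0},{"dp":[0,-14,0],"roll":0,"gripper":0},{"dp":[0,-20,0],"roll":0,"gripper":0},{"dp":[0,-26,0],"roll":0,"gripper":0}]'
python3 -m crank '[{"dp":[0,-10,0],"roll":0,"gripper":0},{"dp":[0,-22,0],"roll":0,"gripper":0},{"dp":[0,-36,0],"roll":0,"gripper":0},{"dp":[0,-52,0],"roll":0,"gripper":0},{"dp":[0,-68,0],"roll":0,"gripper":0},{"dp":[0,-84,0],"roll":0,"gripper":0},{"dp":[0,-98,0],"roll":0,"gripper":0},{"dp":[0,-108,0],"roll":0,"gripper":0},{"dp":[0,-108,0],"roll":0,"gripper":0}]'
cat > chk.py <<'E'
from fit import *
from held import circ,poly
from scipy.optimize import minimize
v=np.load("rail.npy")
for n in("scene","wrist","top"):
    p=eyes.capture(n);save(p,"fin_%s.png"%n)
    for c in models.spot_point(p,"bangle")[:2]: print(n,c["centre"],c["confidence"],"expected",proj(p,T(v,[45,-116,138]))[0])
    if n=="scene":
        q=proj(p,T(v,[45,-116,138]))[0]
        def rend(u):
            a=np.radians(-90)+u[2]
            f=lambda X:T(v,T([45+u[0],-116+u[1],a],X)+[0,0,138+u[3]])
            return poly(proj(p,f(np.vstack([circ(-9,35),circ(9,35)]))))&~(poly(proj(p,f(circ(-9,27))))&poly(proj(p,f(circ(9,27)))))
        im=p["color"];hsv=cv2.cvtColor(im,cv2.COLOR_RGB2HSV)
        x,y=int(q[0]),int(q[1]);W=np.s_[y-25:y+25,x-25:x+25]
        # ascii gray patch
        g=cv2.cvtColor(im,cv2.COLOR_RGB2GRAY)[y-20:y+22,x-26:x+26]
        r=rend([0,0,0,0])[y-20:y+22,x-26:x+26]
        for a,b in zip(g,r): print("".join(" .:-=+*#%@"[int(k)*10//256] for k in a)," ","".join(".#"[k] for k in b))
S=ctrl.sense();print(S["time_s"],S["force"],S["eef_pos"])
E
python3 chk.py
```

```text
time_s: 18.6
eef_pos: [674.3, -76.1, 166.3]
ee_rot: [0.527, -0.527, 0.471, -0.471]
force: [-0.7, -0.1, 0.8]
grip_width: 1.003
time_s: 19.35
eef_pos: [674.6, -76.1, 276.5]
ee_rot: [0.528, -0.527, 0.47, -0.473]
force: [-1.0, -0.6, -0.1]
grip_width: 1.005
scene [337.0, 266.8] 0.71 expected [337.19 263.94]
::::---------------------+**++++++===+#%@@%#**++++==   ....................................................
..:::--------------:::-=+**+++*#*+==+#%@@%#++++**+++   ....................................................
:..:::::----------:----+**+++*###*+*#%@@%#+===++***+   ....................................................
:::.::::-------::-::--=+++++*######%@@@%#+======++**   ....................................................
-::::.::::------:-----+++++*#####%%@@@%#+=========++   ....................................................
--::::::::::::::-:---==+++*#####%@@@@%%*+===========   ....................................................
--::-::::::::::----==++**######%@@@@@%##**+=========   ....................................................
-:-----::::::::--=+**##%%%%###%@@@@@%###
[... 3189 characters left out ...]
..........
%%%%#####*#%%%%%%%%%%%%%%%%%%%%%%%%%%%%%%%%%%%%##***   ....................................................
%%%#**####%%%%%%%%%%%%%%%%%%%%%%%%%%%%%%%%%%%%%##**+   ....................................................
%%#*+**##%%%%%%%%%%%%%%%%%%%%%%%%%%%%%%%%%%%%%%##*++   ....................................................
%#*+++**#%%%%%%%%%%%%%%%%%%%%%%%%%%%%%%%%%%%%%##*+++   ....................................................
#*++++**#%%%%%%%%%%%%%%%%%%%%%%%%%%%%%%%%%%%%##**+++   ....................................................
wrist [320.7, 240.4] 0.71 expected [326.88 243.06]
wrist [319.5, 22.4] 0.56 expected [326.88 243.06]
19.65 [ 0.19 -0.33 -0.32] [673.96 -75.99 272.34]
```

```bash
cat > sq.py <<'E'
from fit import *
from held import circ,poly
from scipy.optimize import differential_evolution as DE
v=np.load("rail.npy")
ps=[eyes.capture(n) for n in("wrist","scene")]
G=[]
for p in ps:
    g=cv2.GaussianBlur(cv2.cvtColor(p["color"],cv2.COLOR_RGB2GRAY).astype(np.float32),(0,0),1.2)
    G.append(np.hypot(cv2.Sobel(g,5,1,0),cv2.Sobel(g,5,0,1)))
def f(u,X): return T(v,T([45+u[0],-116+u[1],np.radians(-90+u[2])],Rotation.from_euler("y",u[3],degrees=True).apply(X))+[0,0,138+u[4]])
from scipy.spatial.transform import Rotation
def sc(u,i):
    p,g=ps[i],G[i];s=0
    h=cv2.convexHull(proj(p,f(u,np.vstack([circ(-9,35),circ(9,35)]))).astype(np.float32)).reshape(-1,2)
    h=np.vstack([np.linspace(a,b,8,endpoint=False) for a,b in zip(h,np.roll(h,-1,0))]) 
    # arc-length resample
    d=np.r_[0,np.cumsum(np.linalg.norm(np.diff(h,axis=0),axis=1))];t=np.linspace(0,d[-1],200)
    q=np.c_[np.interp(t,d,h[:,0]),np.interp(t,d,h[:,1])].astype(np.float32)
    return np.sqrt(cv2.remap(g,q[None,:,0].copy(),q[None,:,1].copy(),cv2.INTER_LINEAR)).mean()
B=[(-6,6),(-4,12),(-15,15),(-12,12),(-4,4)]
for I in((0,),(0,1)):
    o=DE(lambda u:-sum(sc(u,i) for i in I),B,seed=1,maxiter=60);print(I,"dx,dy,yaw,tilt,dz",o.x,o.fun,"nominal",-sum(sc([0]*5,i) for i in I))
w=ps[0];c=proj(w,T(v,[45,-116,173]))[0].astype(int)
g=cv2.cvtColor(w["color"],cv2.COLOR_RGB2GRAY)[c[1]-60:c[1]+76:4,c[0]-90:c[0]+90:2]
for a in g: print("".join(" .:-=+*#%@"[int(k)*10//256] for k in a))
E
python3 sq.py
```

```text
(0,) dx,dy,yaw,tilt,dz [-3.54  1.67  0.79 -0.88 -3.87] -11.300490379333496 nominal -6.169179
(0, 1) dx,dy,yaw,tilt,dz [-3.73  1.71  0.13 -1.14 -3.14] -21.581369400024414 nominal -16.132008
%%%%******%%%%%%%%%%%%%%%%%%%%%%%%%%%%#%@@@@@%#%%%%%%%*****+*#**+-------------------------
%%%*******%%%%%%%%%%%%%%%%%%%%%%%%%%%%#%@@@@@%#%%%%%%%#****-##**+-------------------------
%%%%******%%%%%%%%%%%%%%%%%%%%%%%%%%%%#%@@@@@%#%%%%%%%*****=*#**+-----=-----==-==---------
%%%%*******%%%%%%%%%%%%%%%%%%%%%%%%%%%##@@@@@%#%%%%%%%#****=##**+-----=-----=--=----------
%%%%******%%%%%%%%%%%%%%%%%*++*****#*#*#@@@@@%####*********=##**=-----=---===--=----------
%%%%******%%%%%%%%%%******++++*#%%#%%%*%@@@@@%#%%%%%%#####*******+=---=---==--==----------
%%%%%*****%%%%%%******###+++++*#%%%%%%*%@@@@@%#%%%%%%####***+++++****+----==-==-----------
%%%%*******%%%%********###+++++*%%%%%%*%@@@@@%#%%%%%#####***+++==+*****-====-==-----------
%%%%%******%%%#********###+++++#%%%%%%*%@@@@@%#%%%%%####++++++++*****##-===--=------------
%%%%**************###*******+++#%%%%%%+#@@@@@%#%%%%##*++++******#%%%%##====--=------------
%
[... 1482 characters left out ...]
++++#######*####***################*-----------=---------------
+===========++++++++++=======++++++++++*###**+++++++++++++++++===--------==---------------
::::::::::-----==:::::::----==--------+*###**+=----------==---==---------=----------------
:::::::::::----::::::-------==--------+*###**+=---------==----==---------=----------------
:::::::::::--::::::---------==--------+*#*#**+=---------==---===--------------------------
::::::::::::::::::--------------------+*###**+=---------==---==---------------------------
::::::::::::::--------------=---------=*###**+=--------==----==---------=-----------------
:::::::::::---------------------------=*###**+=--------==----==---------=-----------------
```

```bash
python3 -m crank '[{"dp":[-10,-10,-25],"roll":0,"gripper":0},{"dp":[-20,-10,-55],"roll":0,"gripper":0},{"dp":[-30,-10,-90],"roll":0,"gripper":0},{"dp":[-40,-10,-125],"roll":0,"gripper":0},{"dp":[-50,-10,-160],"roll":0,"gripper":0},{"dp":[-60,-10,-195],"roll":0,"gripper":0},{"dp":[-70,-10,-230],"roll":0,"gripper":0},{"dp":[-80,-10,-250],"roll":0,"gripper":0},{"dp":[-80,-10,-260],"roll":0,"gripper":0},{"dp":[-80,-10,-260],"roll":0,"gripper":0}]'
python3 - <<'E'
from fit import *
v=np.load("rail.npy");t=eyes.capture("top");save(t,"fin_top2.png")
print([(c["centre"],c["confidence"]) for c in models.spot_point(t,"bangle")[:2]],proj(t,T(v,[45,-116,138])))
for l in("near edge",-107),("far/stop",-125): print(l[0],proj(t,T(v,[45,l[1],173]))[0], proj(t,T(v,[45,l[1],160]))[0])
c=proj(t,T(v,[45,-116,165]))[0].astype(int);g=cv2.cvtColor(t["color"],cv2.COLOR_RGB2GRAY)
print("cols from",c[0]-20,"rows from",c[1]-22)
for r in range(c[1]-22,c[1]+22): print(r,"".join("%4d"%k for k in g[r,c[0]-16:c[0]+18]))
E
```

```text
time_s: 20.58
eef_pos: [406.0, -25.6, 283.8]
ee_rot: [0.527, -0.527, 0.471, -0.472]
force: [1.2, -0.2, -0.4]
grip_width: 1.002
[([344.6, 165.3], 0.86), ([286.6, 168.2], 0.55)] [[346.41 165.41]]
near edge [342.86 161.77] [342.56 163.32]
far/stop [351.84 160.84] [351.42 162.41]
cols from 327 rows from 140
140   84  84  85  86  86  88  88  88  87  87  87  87  87  87  88  87  87  87  87  86  87  86  87  86  85  86  85  86  84  86  85  85  85  85
141   80  82  83  81  82  82  83  82  85  86  86  85  85  85  84  86  86  86  86  85  86  86  87  85  86  86  86  86  85  84  89  88  84  84
142   82  81  84  82  83  81  81  81  83  81  82  82  82  85  85  85  86  86  87  87  86  86  86  90  94  94  93  93  94  94  94  95  89  86
143   80  80  81  81  80  79  80  79  80  79  79  79  79  78  79  79  81  86  90  91  91  92  91  91  92  92  92  91  91  91  92  91  91  91
144   83  82  83  81  81  81  80  80  80  80  79  81  80  80  80  79  79  82  86  86  86  85  88  90  90  90  90  90  90  90  90  90  89  90
145   90  90  90  85  82  81  81  81  80  80  80  81  81  80  80  80  79  84  86  86  86  
[... 4708 characters left out ...]
 184 184 194 199 200 199 200 199 199 199 199 176 147 151 154 152 151 150 149 148 147 172 195 199 199 199 199 199 199 168 145 130 115 121
180  184 193 199 200 200 199 199 200 199 200 200 179 143 140 145 143 144 142 141 141 140 170 195 200 200 201 200 200 200 176 140 126 123 121
181  185 195 201 201 201 201 201 201 201 202 201 201 171 135 135 134 135 133 133 135 131 181 202 201 201 201 201 201 201 176 136 127 126 121
182  188 198 203 202 203 202 203 203 203 203 202 201 184 149 130 131 131 130 141 158 160 186 202 202 202 201 201 200 200 170 118 136 136 120
183  197 203 202 202 202 201 201 201 201 201 201 202 201 191 181 194 201 200 200 200 199 199 198 198 197 197 197 197 196 166 110 145 144 120
```

The top view shows the ring's far edge meeting the dark collar facing, with no bright rod between them. The ring's edges slope the same as its model pose. The arm is clear, so I'm handing in.

```bash
python3 -c "
from rig import ctrl
print(ctrl.finish_job(), ctrl.sense()['time_s'])"
```

```text
the job is handed in; nothing more can be done
the job is handed in; nothing more can be done
```

The bangle is hanging by itself on the last run, home against the clamp collar and square to the rod. I handed the job in with the robot's clock at about 20.6 s. No verdict was reported.

**What I did:** I gripped the bangle across its diameter at 40 N and lifted it from the stand. I threaded it over the ball tip and took it round both corners, with wrist forces under 2 N in the readings. I lowered it until it rested on the rod and slid it to the collar. There it touched at the predicted position, 9 mm before the collar face, with about 8 N. I eased off, released it, lifted straight up and backed the arm away.

**Last checks:**
- **Square:** the wrist and scene images fit a ring turned less than 1° and tilted about 1°.
- **Home:** the top image shows no rod between the ring and the collar facing. Its resolution is about 2 mm per pixel, so that alone cannot rule out a gap of a millimetre or so.
- **Disagreement:** the image fit placed the ring about 1.7 mm short of home, with 3–4 mm offsets sideways and downward. I put that down to camera calibration, because the force contact and the top view both say it is home.
- **Not seen by eye:** the 12-picture limit was used up before the release, so every check after that was numeric.
- **Other things on the bench:** I did not measure their positions again, but no contact with them showed in the force readings.

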